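# Seat the hot plate, then hold the heat-flux head over it

### The arm

A 6-joint arm with a two-finger parallel gripper is mounted at the origin on the work surface. World frame = base frame: x ahead of the robot, y to its left, z up, the work surface at z = 0. Lengths are in m, angles in rad, forces in N, time in s.
With the tool pointing down it reaches from about 0.35 to 0.775 m from the base axis. Payload 5.5 kg.
Tool frame: the origin (TCP) lies at the very end of the fingers, on their centre line; the grasp point (between the pads) lies 19 mm behind it; z points along the fingers, y is the direction in which the jaws open and shut (so a half turn about z gives the same grasp; the last joint's range is limited). The gripper opens to 85 mm and grips with 20 to 120 N. Pads are 22 mm wide; open, the fingers measure 114 mm over their backs; the gripper's body (76 mm by 85 mm) begins 54 mm behind the grasp point. The pads swing forward as they close: fully open they stand 13 mm farther back than shut.
Start: joints at [-1.388, 0.313, 0.046, 1.304, 0, 1.431], TCP at [0.182, -0.545, 0.231] pointing down, gripper open.
Joint ranges: [-2.76, 2.76], [-0.86, 1.69], [-1.03, 1.26], [-2.2, 2.34], [-1.47, 1.5], [-3.14, 3.14]. Speed limits (rad/s): [2.57, 2.57, 3.14, 3.14, 3.14, 3.14].

### API

Orientations are given as a unit quaternion [w, x, y, z].
In Python, from workcell import get_state, read_camera, hand_in, find_in, silhouettes gives the robot as it stands. The module is installed in compiled form; this text tells all that it offers.
- The arm moves only by the tool send_rows, never from a script. Its argument "deltas" is a list that holds one entry, the list of rows, each a list of 6 numbers: the shift along the world's x, y, z in cm, then the turn, a rotation vector about the world's x, y, z in degrees. In form: [[[dx, dy, dz, wx, wy, wz], ...]]. A call has 1 to 12 rows; each row is the pose to reach, as a shift and turn from the pose commanded when the call began; what a row does not reach only later rows make up. A row lasts 1/10 s, in which the tool goes at most 50 mm and 8.59 degrees, less where a joint would pass 70% of its speed; a pose out of reach is approached as far as the arm can. A call with a gripper value outside its range is refused whole. "jaw" is the opening, from -1 (shut) to 1 (fully open), so that 0 is half open, set as the call begins (left out, the last holds). The fingers move at their own pace and stop on an object; "force" is the grip in N (left out, the last holds). Time passes only in rows, so rows that repeat a pose let the fingers close. It gives the time, the measured TCP pose, the force and the opening at its end, in the units of the state.
- get_state(): the state, without advancing time (a new reading comes with each control period).
- read_camera(name): name is "scene" or "top" or "wrist"; returns a dict with "img" (400x640x3 uint8, red, green, blue), "z_map" (400x640 float32, m along the optical axis (not along the pixel's ray), 0 where there is no reading), "vfov" (degrees; the focal length in pixels is half the picture's height over the tangent of half this angle, whatever the lens; pixels are square), "cx", "cy" (the principal point, pixels), "R" (3x3) and "t" (3): a world point X has camera coordinates R X + t; the wrist camera has in their place "hand_eye" (4x4, takes a point from camera to tool coordinates, whose origin is the TCP and whose axes are the flange's). Camera axes: x right, y down, z forward; pixel columns grow to the right and rows downward; lengths in m; the calibration is good to about 2 mm. A picture is of the moment at which its call begins: read the wrist's pose just before it.
- hand_in(): hands the job in, once; it reports no verdict.
Trained networks look in a picture, given as the dict that the camera call returned (one of the last four; its "shot" number tells which), for a name from the list of things; names that differ only in an ending like _2 or _b are one class to them, and where a whole thing is asked for, a point or a joint stands for the part that bears it (a point fixed in the world has none). Each returns a list of dicts, best first, with "conf" (0 to 1); they miss things now and then, are a little off and sometimes report something else, mostly with a low value. They report only what shows in the picture. A call takes as long as a camera call.
- find_in(picture, thing): "box" ([centre column, centre row, width, height] in pixels, round what is visible of it).
- silhouettes(picture, thing): "mask" (400x640 bool, what is visible of it) and "box" ([centre column, centre row, width, height] in pixels, round what is visible of it).
The state is a dict: "clock": time; "joint_pos": joint angles; "qvel": joint speeds; "tau": joint torques, N m; "tcp_pos": TCP position; "orientation": TCP orientation; "wrist_force": force on the tool from outside, world axes, zero at the start; "ft_torque": the same for the moment, N m; "finger_gap": finger opening in m.
Only numpy, scipy, OpenCV 4.12 (cv2) and the standard library are available. Lean on these libraries where they do the work, as an engineer would, in place of code of your own. Each camera call takes 0.05 s, during which the arm holds its last target.

### The job

On the heat-transfer bench, first press the loose metal plate that stands proud of the heater unit down until it sits level and flush in its recess. Then take the rectangular measuring head off its rest by the handle, carry it over the air duct, and hold it level, about 15 mm above the plate, centred on it and with its long sides parallel to the plate's long sides. The head must never touch the plate, the heater or the duct, everything else on the bench stays where it is, and the program finishes while still holding the head there, hovering still.

Things in the scene. Friction and masses are not known exactly. Their poses are not given: they have to be found in the camera images.
- heater: Fixed heater unit, a blue box with a black top frame, 170 (x) x 140 (y) x 60 mm high, left or right of the duct (varies). Origin: centre of its underside, on the bench; z up. Centred in its top is a recess 113 (x) x 83 (y) mm, 10 mm deep, with four stiff lifter pins under the plate; they sink when pushed (about 9 N in all, plate's weight included) and stay down.
- plate: Loose aluminium plate in the heater's recess, 110 (x) x 80 (y) x 10 mm, about 0.22 kg. Origin: centre of its underside, z up, x along its long side (as the heater's x). At the start its top is 67 mm above the bench, 7 mm proud of the heater's top; seated it is flush, at 60 mm. Pushed at its middle it sinks evenly, near an edge it tips.
- plate_top (a point): Centre of the plate's top face (10 mm above the plate's origin), axes as the plate's.
- head: Rectangular measuring head, about 0.25 kg: grey block 80 (x) x 56 (y) x 26 mm high with an upright black handle in the middle of its top: a slab 50 mm long (x), 14 mm thick (y), from 26 to 76 mm above the underside. Origin: centre of its flat underside, z up, x along the long side. Stands upright on its rest, roughly parallel to it. Grip the handle across its 14 mm.
- rest: Fixed rest for the head: a white block with a black rubber top, 90 (x) x 66 (y) x 30 mm high. Origin at the centre of its underside, z up.
- duct: Fixed steel air duct standing between the heater and the rest, running roughly along world x: 332 mm long (its x), 50 mm wide, 130 mm high at most (tops of the flanges and of the small ports). Origin at the centre of its underside.
- round_head: Bystander: a round grey measuring head, 60 mm across, 70 mm high with a thin stem. Origin at its underside. Not the one to use.
- weight: Bystander: brass weight, 36 mm across, 46 mm high, beside the rest about 95 mm from its centre, off its far short end. Origin at its underside.
- stopper: Bystander: black rubber stopper, 28 mm across, 25 mm high, beside the heater about 125 mm from its centre, off its far short end. Origin at its underside.
- beaker: Bystander: glass beaker, 68 mm across, 75 mm high, at the far side. Origin at its underside.
- jar: Bystander: white jar, 60 mm across, 75 mm high, at the left. Origin at its underside.
- meter: Bystander: grey hand meter lying flat, 130 x 70 x 37 mm, at the right. Origin at its underside.
- screwdriver: Bystander: screwdriver lying on the bench at the far side. Origin at its underside.

How it is judged:
By the outcome, as a careful person would: the job done as asked, in the order asked, and still so for the second after the job is handed in, while the arm keeps its last pose, push and grip.
It also fails if it takes over 51 s, if anything falls off the work surface, if the arm or the gripper's body presses on something with over 40 N, if the wrist force passes 120 N, or if a joint passes its speed limit or range.

## Working session

There is one attempt and no reset: what is moved stays moved. The work goes in short steps, Python scripts to look and compute and a tool call to move; the robot and the scene stay as the last step left them, time stands still between calls to the robot, and variables do not carry over. Pictures are saved under pics/ and viewed, and the job is handed in when it is done.

Besides the shell and the picture viewer there is one more tool, called after "Emit:" by a JSON object that holds its "fn" and its "kwargs", one argument or row to a line. send_rows: Moves the arm, as the interface text tells. Its arguments: {"type":"object","properties":{"deltas":{"type":"array","items":{"type":"array","items":{"type":"array","items":{"type":"number"}}}},"jaw":{"type":"number"},"force":{"type":"number"}},"required":["deltas"]}

```bash
mkdir -p pics
cat > h.py <<'E'
import numpy as np, cv2
from workcell import get_state, read_camera, hand_in, find_in, silhouettes
def save(p,n): cv2.imwrite('pics/'+n+'.png', cv2.cvtColor(p['img'],cv2.COLOR_RGB2BGR))
def cloud(p,T=None):
    z=p['z_map'];f=200/np.tan(np.radians(p['vfov'])/2)
    v,u=np.mgrid[0:400,0:640]
    X=np.stack([(u-p['cx'])/f*z,(v-p['cy'])/f*z,z],-1)
    if 'R' in p: W=(X-np.array(p['t']))@np.array(p['R'])
    else:
        H=T@np.array(p['hand_eye']); W=X@H[:3,:3].T+H[:3,3]
    W[z<=0]=np.nan
    return W
def tool(s):
    from scipy.spatial.transform import Rotation as R
    q=s['orientation'];T=np.eye(4);T[:3,:3]=R.from_quat([q[1],q[2],q[3],q[0]]).as_matrix();T[:3,3]=s['tcp_pos'];return T
E
python3 - <<'E'
from h import *
s=get_state();print(s['clock'],s['tcp_pos'],s['orientation'],s['finger_gap'])
print(tool(s))
for n in ['top','scene']:
    p=read_camera(n);save(p,n+'0');W=cloud(p);np.savez(n+'0.npz',W=W,img=p['img'])
    for t in ['plate','heater','head','rest','duct','round_head','weight','stopper']:
        for d in silhouettes(p,t)[:2]:
            m=d['mask'];P=W[m];P=P[~np.isnan(P[:,0])]
            if len(P)==0: print(n,t,d['conf'],'empty');continue
            zt=np.percentile(P[:,2],90);Q=P[abs(P[:,2]-zt)<.006]
            r=cv2.minAreaRect((Q[:,:2]*1000).astype(np.float32))
            print(n,t,round(d['conf'],2),np.round(d['box']),'med',np.round(np.median(P,0),3),'ztop',round(zt,3),'rect',np.round(r[0],1),np.round(r[1],1),round(r[2],1),len(Q))
E
```

```text
0.0 [ 0.18229835 -0.54479717  0.23038695] [-9.23347823e-04  9.87004799e-01  1.60688128e-01 -1.68989311e-05] 0.08536429934275332
[[ 9.48358651e-01  3.17199875e-01 -3.30100718e-04  1.82298348e-01]
 [ 3.17199937e-01 -9.48356946e-01  1.81726655e-03 -5.44797174e-01]
 [ 2.63383413e-04 -1.82812838e-03 -9.99998294e-01  2.30386951e-01]
 [ 0.00000000e+00  0.00000000e+00  0.00000000e+00  1.00000000e+00]]
top heater 0.74 [252. 257.  62.  63.] med [0.437 0.21  0.061] ztop 0.064 rect [434.9 217.6] [139.7 168.3] 75.4 1306
top head 0.74 [402. 253.  22.  34.] med [ 0.444 -0.245  0.059] ztop 0.105 rect [ 444.  -250.5] [47.8 14.4] 3.0 81
top rest 0.73 [403. 254.  17.  29.] med [ 0.444 -0.245  0.06 ] ztop 0.106 rect [ 444.  -250.5] [47.8 14.4] 3.0 81
top rest 0.65 [397. 251.  22.  32.] med [ 0.467 -0.223  0.024] ztop 0.03 rect [ 460.8 -232.3] [ 50.8 104.5] 55.1 52
top duct 0.65 [325. 233.  25. 111.] med [ 0.494 -0.009  0.121] ztop 0.127 rect [500.4  -8.3] [ 47.6 330.1] 86.9 837
top round_head 0.61 [302. 142.  18.  18.] med [0.799 0.066 0.029] ztop 0.059 rect [798.2  68.8] [12.9  3.8] 88.0 5
top weight 0
[... 694 characters left out ...]
 0.56 [264. 141.  31.  22.] med [ 0.483 -0.231  0.021] ztop 0.03 rect [ 462.2 -237.1] [ 50.5 100.7] 52.5 74
scene duct 0.93 [324. 174.  80. 104.] med [ 0.527 -0.001  0.116] ztop 0.123 rect [500.6 -12.2] [ 51.2 334.2] 87.2 1257
scene round_head 0.87 [289. 275.  25.  24.] med [0.81  0.071 0.027] ztop 0.054 rect [806.7  67.4] [ 8.6 15.9] 31.3 10
scene round_head 0.44 [404. 198.  76.  70.] med [0.474 0.224 0.058] ztop 0.062 rect [435.1 214.7] [142.2 173.7] 75.9 1383
scene weight 0.67 [253. 156.  15.  14.] med [ 0.543 -0.245  0.027] ztop 0.046 rect [ 538.6 -249. ] [18.8 15. ] 82.0 28
scene stopper 0.49 [372. 225.   8.  11.] med [0.559 0.185 0.023] ztop 0.027 rect [555.4 183.2] [24.7 22.4] 28.6 58
```

View pics/top0.png

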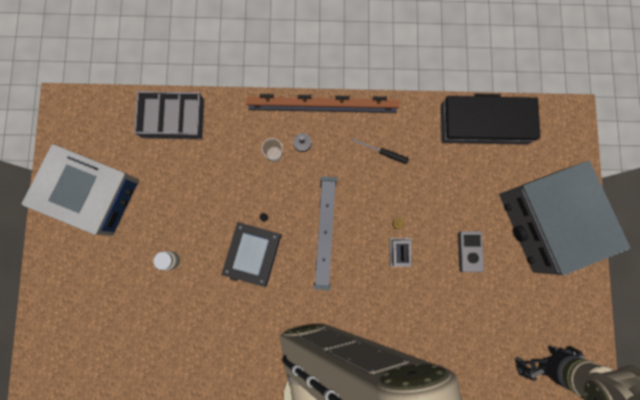

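View pics/scene0.png

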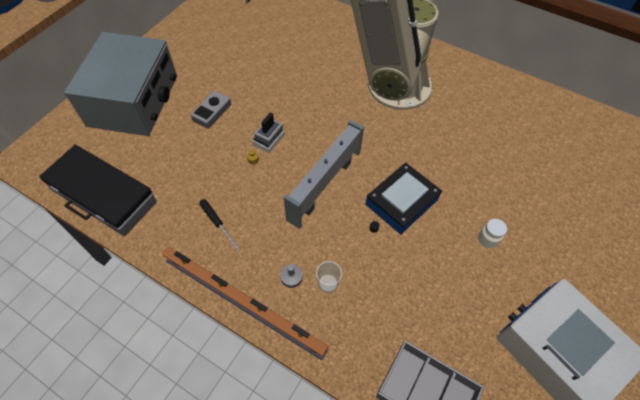

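Run:
```python
from h import *
s=get_state();T=tool(s);p=read_camera('wrist');save(p,'w0');print(np.round(p['hand_eye'],4).tolist())
for n in ['top0','scene0']:
    d=np.load(n+'.npz');W=d['W'];W=W.reshape(-1,3)
    def rect(lab,xr,yr,zr):
        Q=W[(W[:,0]>xr[0])&(W[:,0]<xr[1])&(W[:,1]>yr[0])&(W[:,1]<yr[1])&(W[:,2]>zr[0])&(W[:,2]<zr[1])]
        r=cv2.minAreaRect((Q[:,:2]*1000).astype(np.float32));print(n,lab,np.round(r[0],1),np.round(r[1],1),round(r[2],1),len(Q),np.round(Q.mean(0),4))
    rect('plate',(.36,.51),(.15,.28),(.0645,.072))
    rect('heater',(.3,.55),(.1,.33),(.055,.072))
    rect('handle',(.38,.5),(-.3,-.2),(.09,.115))
    rect('headtop',(.38,.5),(-.3,-.2),(.05,.062))
    rect('rest',(.38,.52),(-.32,-.18),(.02,.12))
```

```text
[[0.0006, -0.955, -0.2967, 0.0759], [1.0, 0.0003, 0.0013, -0.0004], [-0.0011, -0.2967, 0.955, -0.1428], [0.0, 0.0, 0.0, 1.0]]
top0 plate [435.4 213.8] [148.9 125.3] 0.5 904 [0.4354 0.2172 0.0677]
top0 heater [435.5 218. ] [141.  170.1] 75.3 2471 [0.4347 0.2175 0.0633]
top0 handle [ 444.  -250.4] [47.8 14.5] 3.0 89 [ 0.4435 -0.2499  0.1048]
top0 headtop [ 443.2 -251.1] [77.7 56.5] 0.9 299 [ 0.4429 -0.2483  0.0576]
top0 rest [ 446.6 -253.6] [66.2 86.8] 90.0 585 [ 0.4462 -0.2452  0.0606]
scene0 plate [433.3 212.1] [144.4 119.6] 0.1 756 [0.4364 0.2154 0.0671]
scene0 heater [433.7 214.5] [142.  175.7] 75.0 2432 [0.4391 0.2157 0.0621]
scene0 handle [ 443.1 -253.6] [17.1 53.2] 87.3 95 [ 0.4449 -0.2522  0.1023]
scene0 headtop [ 443.5 -255. ] [84.1 59.1] 0.2 241 [ 0.4522 -0.2463  0.0566]
scene0 rest [ 445.7 -255. ] [67.1 94.3] 87.0 664 [ 0.4546 -0.2459  0.0571]
```

Emit:
{"fn": "send_rows", "kwargs": {
  "deltas": [
    [[3,3.5,1,0,0,-2],[6,7,2,0,0,-4],[9,10.5,3,0,0,-6],[12,14,4,0,0,-8],[15,17.5,4,0,0,-10],[18,21,4,0,0,-12],[21,24.5,4,0,0,-14],[24,27.5,4,0,0,-15.5],[26.2,29.3,4,0,0,-16.5],[26.2,29.3,4,0,0,-16.5],[26.2,29.3,4,0,0,-16.5]]
  ],
  "jaw": -1
}}

```text
clock: 2.05
tcp_pos: [0.4446, -0.2519, 0.2713]
orientation: [0.0, 1.0, 0.018, -0.0]
wrist_force: [-1.1, 0.1, 0.5]
finger_gap: 0.0
```

```bash
cat >> h.py <<'E'
def rect(W,lab,xr,yr,zr,mask=None):
    W=W.reshape(-1,3)
    Q=W[(W[:,0]>xr[0])&(W[:,0]<xr[1])&(W[:,1]>yr[0])&(W[:,1]<yr[1])&(W[:,2]>zr[0])&(W[:,2]<zr[1])]
    if len(Q)<4: print(lab,'none');return
    r=cv2.minAreaRect((Q[:,:2]*1000).astype(np.float32));print(lab,np.round(r[0],1),np.round(r[1],1),round(r[2],2),len(Q),np.round(Q.mean(0),4),'zmed',np.round(np.median(Q[:,2]),4));return Q
E
python3 - <<'E'
from h import *
s=get_state();T=tool(s);print(s['clock'],s['tcp_pos'],s['orientation'],s['finger_gap'],np.abs(s['qvel']).max(),s['wrist_force'])
p=read_camera('wrist');save(p,'w1');W=cloud(p,T);np.savez('w1.npz',W=W,img=p['img'])
rect(W,'handle',(.38,.5),(-.3,-.2),(.095,.115))
rect(W,'headtop',(.38,.5),(-.3,-.2),(.052,.06))
rect(W,'rest',(.38,.52),(-.32,-.18),(.026,.034))
rect(W,'table',(.38,.52),(-.32,-.18),(-.01,.01))
E
```

```text
2.05 [ 0.44459742 -0.25192977  0.27127497] [ 1.56379584e-04  9.99830829e-01  1.83914520e-02 -2.06944497e-04] 4.106321198348843e-05 0.03337289606447353 [-1.08194142  0.13878069  0.46646712]
handle [ 440.6 -251.9] [49.7 14. ] 1.58 605 [ 0.4417 -0.2519  0.1059] zmed 0.1061
headtop [ 440.3 -252.2] [80.2 55.8] 0.93 1653 [ 0.4459 -0.2519  0.057 ] zmed 0.0565
rest [ 463.2 -267.9] [117.  51.] 37.73 350 [ 0.4704 -0.2642  0.0301] zmed 0.0302
table [ 450. -250.] [140. 140.] 0.01 6453 [ 4.629e-01 -2.471e-01  2.000e-04] zmed 0.0002
```

View pics/w1.png

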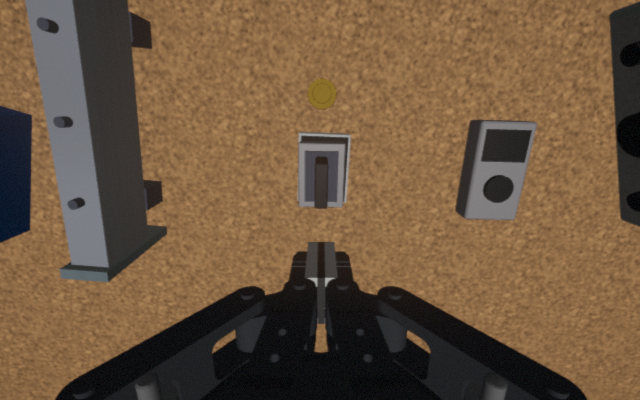

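Emit:
{"fn": "send_rows", "kwargs": {
  "deltas": [
    [[0,4,0,0,0,-1],[0,8.5,0,0,0,-3],[0,13,0,0,0,-5],[0,17.5,0,0,0,-7],[0,22,0,0,0,-9],[0,26.5,0,0,0,-11],[0,31,0,0,0,-13],[0,35.5,0,0,0,-14.5],[-0.5,40,0,0,0,-16],[-1,44,-3,0,0,-16.7],[-1,46.6,-4,0,0,-16.7],[-1,46.6,-4,0,0,-16.7]]
  ],
  "jaw": -1
}}

```text
clock: 3.3
tcp_pos: [0.4063, 0.0093, 0.2486]
orientation: [-0.02, 0.995, -0.102, 0.001]
wrist_force: [1.2, 0.0, 0.1]
finger_gap: -0.0002
```

Run:
```python
from h import *
s=get_state();T=tool(s);print(s['clock'],s['tcp_pos'],s['orientation'],s['finger_gap'],np.abs(s['qvel']).max(),s['wrist_force'])
p=read_camera('wrist');save(p,'w2');W=cloud(p,T);np.savez('w2.npz',W=W,img=p['img'])
rect(W,'all',(.3,.57),(.1,.33),(.054,.075))
for d in silhouettes(p,'plate')[:2]:
    m=d['mask'];print(d['conf'],d['box']);P=W[m];P=P[(P[:,2]>.062)]
    rect(P,'plate',(.3,.6),(.1,.4),(.064,.07))
m=(W[...,2]>.0645)&(W[...,2]<.072)
rect(W[m],'band',(.37,.5),(.15,.28),(.0,.1))
z=W[...,2];print(np.histogram(z[(z>.05)&(z<.08)],bins=np.arange(.05,.08,.001)))
```

```text
3.3 [0.40628776 0.00927637 0.24858431] [-0.01979646  0.99458965 -0.10197152  0.00115522] -0.00019697257433778389 0.20611129846083223 [1.2085526  0.03720948 0.12600848]
all [432.6 217.9] [142.1 170.9] 75.09 16728 [0.4387 0.2127 0.0626] zmed 0.0606
0.57 [145.7, 188.8, 86.3, 94.6]
plate [432.6 217.8] [ 82.1 110.8] 75.28 6419 [0.4354 0.216  0.0669] zmed 0.0669
band [432.5 217.9] [ 82.1 111. ] 75.21 6403 [0.4353 0.2161 0.0669] zmed 0.0669
(array([ 134,  104,   92,  135,  210,  544,  756,  424, 1034, 4621, 4423,
       1082,  143,   88,  109,  646, 2835, 2582,  450,   49,   43,   45,
         43,   43,   39,   46,   48,   43,   55]), array([0.05 , 0.051, 0.052, 0.053, 0.054, 0.055, 0.056, 0.057, 0.058,
       0.059, 0.06 , 0.061, 0.062, 0.063, 0.064, 0.065, 0.066, 0.067,
       0.068, 0.069, 0.07 , 0.071, 0.072, 0.073, 0.074, 0.075, 0.076,
       0.077, 0.078, 0.079]))
```

View pics/w2.png

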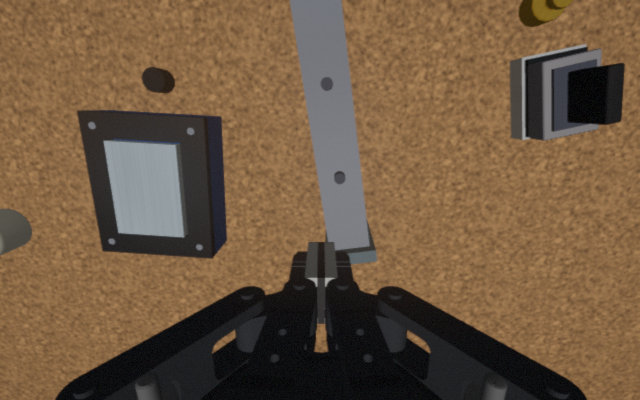

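Emit:
{"fn": "send_rows", "kwargs": {
  "deltas": [
    [[0,0,0,0,0,0],[0,0,0,0,0,0]]
  ]
}}

```text
clock: 3.6
tcp_pos: [0.4076, 0.0108, 0.2495]
orientation: [-0.02, 0.995, -0.1, 0.002]
wrist_force: [0.3, -0.6, 0.5]
finger_gap: -0.0001
```

```bash
cat >> h.py <<'E'
from scipy.spatial.transform import Rotation as R
def delta(pos,yaw):
    s=get_state();T=tool(s);y=np.radians(yaw)
    Rt=R.from_euler('z',y).as_matrix()@np.diag([1,-1,-1.])
    print('t',s['clock'],'pos',np.round(s['tcp_pos'],4),'d cm',np.round((np.array(pos)-s['tcp_pos'])*100,2),'rot',np.round(R.from_matrix(Rt@T[:3,:3].T).as_rotvec(degrees=True),2),'F',np.round(s['wrist_force'],1),'gap',round(s['finger_gap'],4),'qv',round(np.abs(s['qvel']).max(),3))
E
python3 -c "
from h import *
delta((.434,.2165,.23),-14.8)
print(get_state()['joint_pos'])"
```

```text
t 3.6 pos [0.4076 0.0108 0.2495] d cm [ 2.64 20.57 -1.95] rot [-2.24  0.5  -3.33] F [ 0.3 -0.6  0.5] gap -0.0001 qv 0.007
[-0.20122374 -0.02161039 -0.30614361  1.28673722  0.04008111  3.14059285]
```

Emit:
{"fn": "send_rows", "kwargs": {
  "deltas": [
    [[0.5,2,0,-1,0.2,3],[1,4,0,-2.2,0.5,8],[1.5,6,0,-2.2,0.5,8],[1.5,6,0,-2.2,0.5,8]]
  ]
}}

```text
clock: 4.0
tcp_pos: [0.4224, 0.0625, 0.2493]
orientation: [-0.005, 1.0, -0.024, -0.002]
wrist_force: [0.4, -0.6, -0.6]
finger_gap: -0.0
```

```bash
python3 -c "
from h import *
delta((.434,.2165,.22),80)"
```

```text
t 4.0 pos [0.4224 0.0625 0.2493] d cm [ 1.16 15.4  -2.93] rot [-0.27 -0.57 82.71] F [ 0.4 -0.6 -0.6] gap -0.0 qv 0.032
```

Emit:
{"fn": "send_rows", "kwargs": {
  "deltas": [
    [[0,1,0,0,0,8],[0.5,3,0,0,0,16],[0.5,6,0,0,0,24],[1,10,0,0,0,32],[1,13,0,0,0,40],[1.1,15,0,0,0,48],[1.1,15.4,-1,0,0,56],[1.1,15.4,-2,0,0,64],[1.1,15.4,-3,0,0,72],[1.1,15.4,-3,0,0,80],[1.1,15.4,-3,0,0,88],[1.1,15.4,-3,0,0,93]]
  ]
}}

```text
clock: 5.2
tcp_pos: [0.4329, 0.2146, 0.2191]
orientation: [-0.001, 0.705, 0.709, -0.005]
wrist_force: [-0.1, -0.5, -0.2]
finger_gap: 0.0001
```

```bash
python3 -c "
from h import *
delta((.434,.2165,.12),165.2)"
```

```text
t 5.2 pos [0.4329 0.2146 0.2191] d cm [ 0.11  0.19 -9.91] rot [ 0.58 -0.24 74.86] F [-0.1 -0.5 -0.2] gap 0.0001 qv 0.826
```

Emit:
{"fn": "send_rows", "kwargs": {
  "deltas": [
    [[0.1,0.1,0,0,0,8],[0.1,0.1,0,0,0,16],[0.1,0.1,0,0,0,24],[0.1,0.1,0,0,0,32],[0.1,0.1,0,0,0,40],[0.1,0.1,0,0,0,48],[0.1,0.1,0,0,0,56],[0.1,0.1,0,0,0,64],[0.1,0.1,0,0,0,70],[0.1,0.1,0,0,0,73.5],[0.1,0.1,0,0,0,73.5],[0.1,0.1,0,0,0,73.5]]
  ]
}}

```text
clock: 6.4
tcp_pos: [0.4339, 0.2159, 0.2193]
orientation: [0.002, 0.143, 0.99, -0.005]
wrist_force: [-0.4, -0.2, -0.9]
finger_gap: 0.0003
```

Run:
```python
from h import *
delta((.434,.2165,.12),165.2)
s=get_state();T=tool(s);p=read_camera('wrist');save(p,'w3');W=cloud(p,T)
rect(W,'all',(.3,.57),(.1,.33),(.054,.075))
rect(W,'band',(.37,.5),(.15,.28),(.0645,.072))
```

```text
t 6.4 pos [0.4339 0.2159 0.2193] d cm [ 0.01  0.06 -9.93] rot [0.55 0.13 1.68] F [-0.4 -0.2 -0.9] gap 0.0003 qv 0.004
all [433.1 217.1] [140.4 170.5] 75.19 21277 [0.4239 0.2201 0.063 ] zmed 0.0609
band [433.  217.2] [ 80.2 110.4] 75.21 8385 [0.4299 0.2181 0.0673] zmed 0.0673
```

View pics/w3.png

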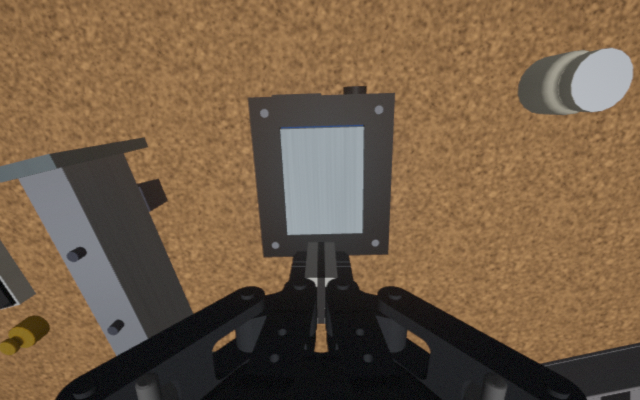

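Emit:
{"fn": "send_rows", "kwargs": {
  "deltas": [
    [[-0.1,0.1,-3,0.5,0.1,1.6],[-0.1,0.1,-6.5,0.5,0.1,1.6],[-0.1,0.1,-10,0.5,0.1,1.6],[-0.1,0.1,-13,0.5,0.1,1.6],[-0.1,0.1,-14.5,0.5,0.1,1.6],[-0.1,0.1,-14.7,0.5,0.1,1.6],[-0.1,0.1,-14.7,0.5,0.1,1.6]]
  ]
}}

```text
clock: 7.15
tcp_pos: [0.4327, 0.2173, 0.0723]
orientation: [0.0, 0.129, 0.992, -0.0]
wrist_force: [-0.2, -0.7, -1.1]
finger_gap: 0.0002
```

```bash
python3 -c "
from h import *
delta((.433,.2173,.06),165.2)"
```

```text
t 7.15 pos [0.4327 0.2173 0.0723] d cm [ 0.03 -0.   -1.23] rot [ 0.05  0.   -0.03] F [-0.2 -0.7 -1.1] gap 0.0002 qv 0.027
```

Emit:
{"fn": "send_rows", "kwargs": {
  "deltas": [
    [[0,0,-0.2,0,0,0],[0,0,-0.4,0,0,0],[0,0,-0.6,0,0,0],[0,0,-0.7,0,0,0],[0,0,-0.8,0,0,0],[0,0,-0.9,0,0,0],[0,0,-1.0,0,0,0],[0,0,-1.1,0,0,0],[0,0,-1.1,0,0,0],[0,0,-1.1,0,0,0]]
  ]
}}

```text
clock: 8.15
tcp_pos: [0.4334, 0.2177, 0.0623]
orientation: [0.001, 0.128, 0.992, 0.0]
wrist_force: [-0.1, -0.6, 5.7]
finger_gap: -0.0003
```

Emit:
{"fn": "send_rows", "kwargs": {
  "deltas": [
    [[0,0,-0.1,0,0,0],[0,0,-0.2,0,0,0],[0,0,-0.25,0,0,0],[0,0,-0.3,0,0,0],[0,0,-0.3,0,0,0]]
  ]
}}

```text
clock: 8.65
tcp_pos: [0.4334, 0.2177, 0.06]
orientation: [0.001, 0.128, 0.992, 0.0]
wrist_force: [-2.8, -1.0, 12.2]
finger_gap: 0.0001
```

Emit:
{"fn": "send_rows", "kwargs": {
  "deltas": [
    [[0,0,-0.1,0,0,0],[0,0,-0.15,0,0,0],[0,0,-0.2,0,0,0],[0,0,-0.2,0,0,0]]
  ]
}}

```text
clock: 9.05
tcp_pos: [0.4335, 0.2177, 0.0599]
orientation: [0.002, 0.128, 0.992, 0.0]
wrist_force: [-8.8, -3.2, 30.1]
finger_gap: 0.0001
```

Emit:
{"fn": "send_rows", "kwargs": {
  "deltas": [
    [[0,0,0.3,0,0,0],[0,0,0.8,0,0,0],[0,0,2.5,0,0,0],[0,0,6,0,0,0],[0,0,10,0,0,0],[0,0,14,0,0,0],[0,0,16.5,0,0,0],[0,0,17.5,0,0,0],[0,0,17.5,0,0,0]]
  ]
}}

```text
clock: 9.95
tcp_pos: [0.4334, 0.2177, 0.2321]
orientation: [0.001, 0.128, 0.992, 0.0]
wrist_force: [-0.3, -0.3, -0.5]
finger_gap: 0.0001
```

Run:
```python
from h import *
delta((.4418,-.252,.24),181.3)
s=get_state();T=tool(s);p=read_camera('wrist');save(p,'w4');W=cloud(p,T)
rect(W,'all',(.3,.57),(.1,.33),(.054,.075))
d=silhouettes(p,'plate')[0];print(d['conf'],d['box']);m=cv2.erode(d['mask'].astype(np.uint8),np.ones((7,7)))>0
P=W[m];P=P[~np.isnan(P[:,0])];c=np.linalg.lstsq(np.c_[P[:,:2]-P[:,:2].mean(0),np.ones(len(P))],P[:,2],rcond=None)[0];print('plane slope deg',np.degrees(c[:2]),'z',c[2],P.mean(0))
m2=(np.hypot(W[...,0]-.433,W[...,1]-.217)<.11)&(W[...,2]>.055)&(W[...,2]<.066)&~(cv2.dilate(d['mask'].astype(np.uint8),np.ones((9,9)))>0)
print('frame z',np.median(W[m2][:,2]), 'plate z',np.median(P[:,2]))
rect(W[d['mask']],'plate',(.3,.6),(.1,.4),(.055,.07))
```

```text
t 9.95 pos [0.4334 0.2177 0.2321] d cm [  0.84 -46.97   0.79] rot [-0.02  0.16 16.02] F [-0.3 -0.3 -0.5] gap 0.0001 qv 0.058
all [433.4 217. ] [140.5 170.1] 75.33 19720 [0.4255 0.2192 0.0602] zmed 0.0603
0.91 [318.9, 178.3, 80.1, 101.0]
plane slope deg [ 0.03854432 -0.08717607] z 0.06026174172715254 [0.4292972  0.21814017 0.06026174]
frame z 0.060265383382158866 plate z 0.06026867662392041
plate [433.1 217.3] [ 83.  113.6] 75.4 7467 [0.43   0.218  0.0603] zmed 0.0603
```

View pics/w4.png

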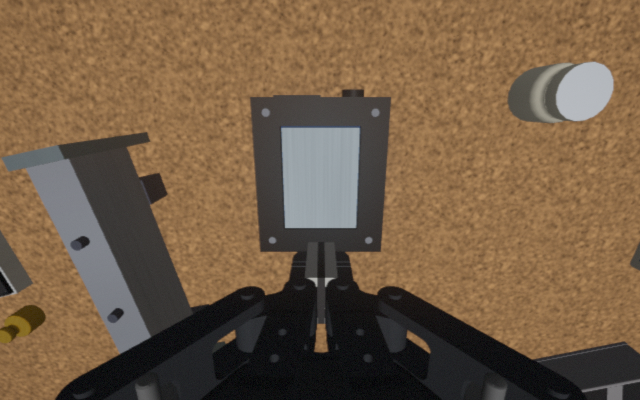

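Emit:
{"fn": "send_rows", "kwargs": {
  "deltas": [
    [[0,-3,0.8,0,0.1,1],[0,-7,0.8,0,0.1,2],[0,-11.5,0.8,0,0.1,4],[0.2,-16,0.8,0,0.1,6],[0.3,-20.5,0.8,0,0.1,8],[0.4,-25,0.8,0,0.1,10],[0.5,-29.5,0.8,0,0.1,11],[0.6,-34,0.8,0,0.1,12],[0.7,-38.5,0.8,0,0.1,14],[0.8,-42.5,0.8,0,0.1,15],[0.8,-45.5,0.8,0,0.1,16],[0.8,-47,0.8,0,0.1,16]]
  ],
  "jaw": 0
}}

```text
clock: 11.25
tcp_pos: [0.4396, -0.2545, 0.2367]
orientation: [-0.002, -0.01, 1.0, 0.001]
wrist_force: [0.6, 0.9, 0.5]
finger_gap: 0.0428
```

Emit:
{"fn": "send_rows", "kwargs": {
  "deltas": [
    [[0,0,0,0,0,0],[0,0,0,0,0,0]]
  ]
}}

```text
clock: 11.45
tcp_pos: [0.4401, -0.2516, 0.238]
orientation: [-0.001, -0.011, 1.0, 0.001]
wrist_force: [-0.4, -0.0, 0.4]
finger_gap: 0.0428
```

Run:
```python
from h import *
delta((.4418,-.252,.24),181.3)
s=get_state();T=tool(s);p=read_camera('wrist');save(p,'w5');W=cloud(p,T)
rect(W,'handle',(.38,.5),(-.3,-.2),(.095,.115))
rect(W,'headtop',(.38,.5),(-.3,-.2),(.052,.06))
rect(W,'rest',(.38,.52),(-.32,-.18),(.026,.034))
```

```text
t 11.45 pos [ 0.4401 -0.2516  0.238 ] d cm [ 0.17 -0.04  0.2 ] rot [-0.08 -0.17  0.04] F [-0.4 -0.   0.4] gap 0.0428 qv 0.022
handle [ 439.9 -252. ] [49.6 13.3] 1.16 735 [ 0.4385 -0.2523  0.106 ] zmed 0.1061
headtop [ 439.8 -252.4] [78.6 56. ] 1.2 1847 [ 0.4339 -0.2525  0.0569] zmed 0.0564
rest [ 455.5 -263.1] [ 57.8 124.2] 81.15 146 [ 0.4501 -0.2811  0.0302] zmed 0.0304
```

View pics/w5.png

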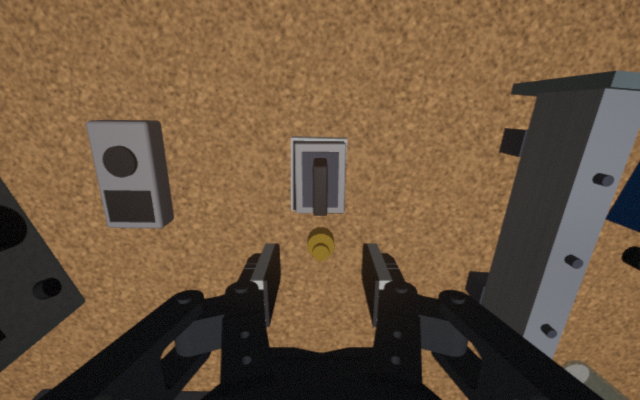

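Emit:
{"fn": "send_rows", "kwargs": {
  "deltas": [
    [[0,-0.05,-4,-0.1,-0.2,0],[0,-0.05,-8,-0.1,-0.2,0],[0,-0.05,-11,-0.1,-0.2,0],[0,-0.05,-13.5,-0.1,-0.2,0],[0,-0.05,-15.5,-0.1,-0.2,0],[0,-0.05,-16.8,-0.1,-0.2,0],[0,-0.05,-17.3,-0.1,-0.2,0],[0,-0.05,-17.3,-0.1,-0.2,0]]
  ]
}}

```text
clock: 12.3
tcp_pos: [0.4404, -0.2516, 0.0659]
orientation: [0.001, -0.012, 1.0, -0.001]
wrist_force: [-0.1, -0.2, -0.6]
finger_gap: 0.0428
```

Emit:
{"fn": "send_rows", "kwargs": {
  "deltas": [
    [[0,0,0,0,0,0],[0,0,0,0,0,0],[0,0,0,0,0,0],[0,0,0,0,0,0],[0,0,0,0,0,0],[0,0,0,0,0,0],[0,0,0,0,0,0],[0,0,0,0,0,0]]
  ],
  "jaw": -1,
  "force": 50
}}

```text
clock: 13.1
tcp_pos: [0.4412, -0.253, 0.0671]
orientation: [0.002, -0.011, 1.0, -0.001]
wrist_force: [0.0, 3.0, 6.6]
finger_gap: 0.0135
```

Run:
```python
from h import *
delta((.44,-.252,.24),181.2)
s=get_state();T=tool(s);p=read_camera('wrist');save(p,'w6')
```

```text
t 13.1 pos [ 0.4412 -0.253   0.0671] d cm [-0.12  0.1  17.29] rot [ 0.15  0.23 -0.09] F [0.  3.  6.6] gap 0.0135 qv 0.002
```

View pics/w6.png

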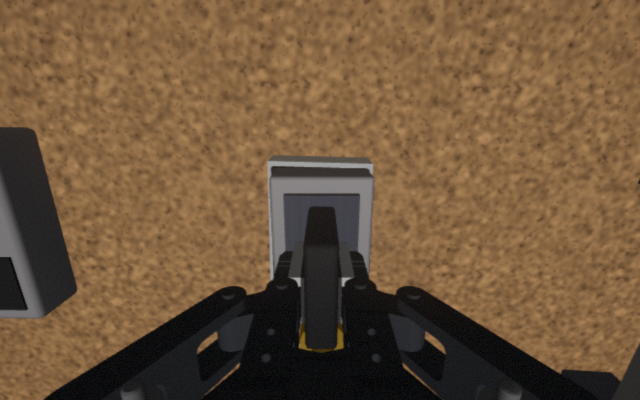

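Emit:
{"fn": "send_rows", "kwargs": {
  "deltas": [
    [[0,0,0.3,0,0,0],[0,0,1,0,0,0],[0,0,2.5,0,0,0],[0,0,5,0,0,0],[0,0,8,0,0,0],[0,0,11,0,0,0],[0,0,14,0,0,0],[0,0,16,0,0,0],[0,0,16.5,0,0,0],[0,0,16.5,0,0,0]]
  ]
}}

```text
clock: 14.15
tcp_pos: [0.4408, -0.2534, 0.2316]
orientation: [0.002, -0.011, 1.0, -0.002]
wrist_force: [0.7, -0.0, -2.6]
finger_gap: 0.0133
```

Run:
```python
from h import *
delta((.44,-.252,.24),181.2)
s=get_state();T=tool(s);p=read_camera('wrist');save(p,'w7');W=cloud(p,T)
z=s['tcp_pos'][2]; W=W-[0,0,z-.0371]
Q=rect(W,'blocktop',(.36,.52),(-.32,-.18),(.018,.032))
rect(W,'handletop',(.36,.52),(-.32,-.18),(.07,.08))
if Q is not None:
  c=np.linalg.lstsq(np.c_[Q[:,:2]-Q[:,:2].mean(0),np.ones(len(Q))],Q[:,2],rcond=None)[0];print('slope deg',np.degrees(c[:2]),c[2])
for n in ['scene','top']:
    q=read_camera(n);save(q,n+'7');Wq=cloud(q)
    rect(Wq,n+' hd',(.38,.5),(-.31,-.19),(z-.0371+.02,z-.0371+.03))
```

```text
t 14.15 pos [ 0.4408 -0.2534  0.2316] d cm [-0.08  0.14  0.84] rot [ 0.19  0.19 -0.06] F [ 0.7 -0.  -2.6] gap 0.0133 qv 0.042
blocktop [ 428.7 -253.2] [59.  56.5] 0.67 6544 [ 0.417  -0.2534  0.0276] zmed 0.0268
handletop [ 438.3 -252.2] [44.4 44.6] 43.81 4641 [ 0.4359 -0.2531  0.0758] zmed 0.076
slope deg [3.15324464 0.05011217] 0.027601436032077525
scene hd [ 441.5 -254.1] [57.9 85.5] 86.44 258 [ 0.451  -0.2464  0.22  ] zmed 0.2201
top hd [ 442.2 -250.2] [78.1 53.8] 0.64 227 [ 0.4414 -0.2421  0.2204] zmed 0.2202
```

View pics/w7.png

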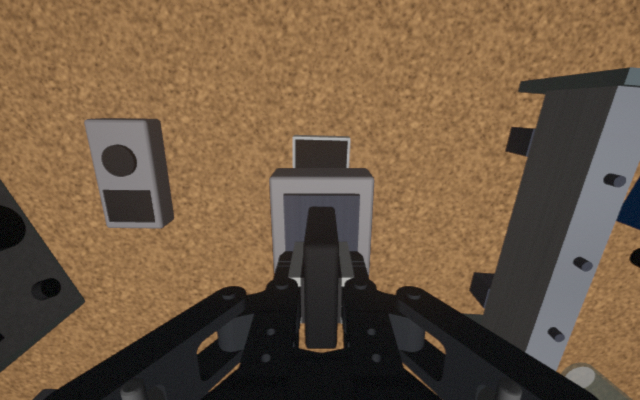

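View pics/scene7.png

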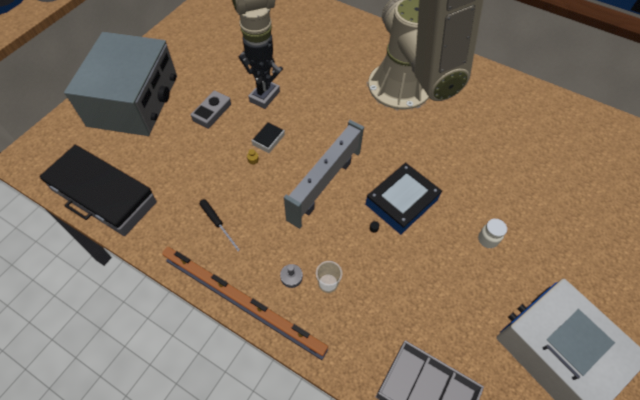

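```bash
cat >> h.py <<'E'
def headpose(p,T):
    # work in tool frame: returns plane of block top & handle
    W=cloud(p,np.eye(4)); img=p['img']
    def fit(m,lo,hi):
        P=W[m];P=P[~np.isnan(P[:,0])];P=P[(P[:,2]>lo)&(P[:,2]<hi)]
        for _ in range(6):
            c=np.linalg.lstsq(np.c_[P[:,:2],np.ones(len(P))],P[:,2],rcond=None)[0]
            r=P[:,2]-np.c_[P[:,:2],np.ones(len(P))]@c
            k=abs(r)<max(2.0*np.median(abs(r)),.0004)
            P=P[k]
        n=np.array([-c[0],-c[1],1]);n/=np.linalg.norm(n)
        return P,c,T[:3,:3]@n
    m=np.zeros((400,640),bool);m[178:255,276:302]=1;m[178:255,342:368]=1;m[178:200,276:368]=1
    P,c,n=fit(m,-.005,.03)
    print('block top: tool-z',np.round(P[:,2].mean(),4),'n',len(P),'normal world',np.round(n,4),'tilt deg x,y',np.round(np.degrees(c[:2]),2),'resid')
    m=np.zeros((400,640),bool);m[170:255,272:373]=1
    Q=W[m];Q=Q[abs(Q[:,2]-np.c_[Q[:,:2],np.ones(len(Q))]@c)<.0015]
    print('front x edge tool(mm)',np.round(np.percentile(Q[:,0],[99,99.8])*1000,1),'y edges',np.round(np.percentile(Q[:,1],[.3,99.7])*1000,1))
    return P
E
python3 - <<'E'
from h import *
s=get_state();T=tool(s);p=read_camera('wrist');headpose(p,T)
W=cloud(p,np.eye(4))
for r in range(165,262,8): print(r,[np.round(W[r,c]*1000,1).tolist() for c in (285,320,360)])
E
```

```text
block top: tool-z 0.0093 n 2266 normal world [ 0.1422  0.0048 -0.9898] tilt deg x,y [ 8.22 -0.14] resid
front x edge tool(mm) [41.1 41.3] y edges [-25.5  27.4]
165 [[6.4, -44.7, 229.2], [11.8, -0.7, 200.7], [6.6, 49.2, 228.6]]
173 [[41.1, -19.5, 20.0], [41.2, -0.1, 19.6], [40.8, 22.2, 21.4]]
181 [[38.8, -18.5, 10.8], [38.9, -0.1, 10.2], [38.6, 21.0, 11.7]]
189 [[34.5, -18.6, 10.5], [34.6, -0.1, 10.2], [34.5, 21.0, 10.4]]
197 [[31.5, -18.2, 5.8], [30.8, -0.1, 8.0], [30.2, 21.2, 10.1]]
205 [[26.7, -18.5, 7.1], [26.8, -0.1, 6.7], [25.6, 21.4, 10.4]]
213 [[22.3, -18.6, 6.8], [26.0, -0.0, -3.4], [20.6, 21.7, 11.6]]
221 [[17.9, -18.7, 6.5], [26.2, -0.0, -14.9], [16.3, 21.8, 10.7]]
229 [[13.1, -18.9, 6.9], [26.0, 0.0, -23.6], [11.5, 22.0, 10.9]]
237 [[8.5, -19.1, 6.8], [26.1, 0.1, -32.1], [7.3, 22.0, 9.5]]
245 [[3.4, -19.3, 7.5], [25.8, 0.1, -38.8], [2.2, 22.3, 10.0]]
253 [[6.7, -17.4, -8.3], [22.4, 0.1, -38.8], [-3.4, 22.7, 11.3]]
261 [[6.9, -16.4, -16.9], [19.1, 0.1, -39.2], [6.4, 18.9, -15.9]]
```

Emit:
{"fn": "send_rows", "kwargs": {
  "deltas": [
    [[0,1,0,0.2,0.2,0],[0,3,0,0.2,0.2,-1],[0,6,0,0.2,0.2,-2],[0,9.5,0,0.2,0.2,-3],[0,13,0,0.2,0.2,-4],[0,16.5,0,0.2,0.2,-6],[-0.1,20,0,0.2,0.2,-7],[-0.2,23.5,0,0.2,0.2,-8],[-0.3,27,0,0.2,0.2,-9],[-0.3,30.5,0,0.2,0.2,-10],[-0.4,34,0,0.2,0.2,-11],[-0.5,37,0,0.2,0.2,-12]]
  ]
}}

```text
clock: 15.55
tcp_pos: [0.4345, 0.1191, 0.2307]
orientation: [-0.001, 0.093, 0.996, 0.0]
wrist_force: [0.2, -0.1, -2.9]
finger_gap: 0.0136
```

Emit:
{"fn": "send_rows", "kwargs": {
  "deltas": [
    [[0,3,0,0,0,-1.5],[-0.1,5.5,0,0,0,-2.5],[-0.1,7.5,0,0,0,-3.5],[-0.2,9,0,0,0,-4],[-0.2,10,0,0,0,-4],[-0.2,10,0,0,0,-4],[-0.2,10,0,0,0,-4]]
  ]
}}

```text
clock: 16.25
tcp_pos: [0.4333, 0.2168, 0.2309]
orientation: [-0.001, 0.128, 0.992, 0.0]
wrist_force: [-0.3, 0.6, -2.5]
finger_gap: 0.0134
```

Run:
```python
from h import *
delta((.4341,.2167,.1118),165.3)
s=get_state();T=tool(s);p=read_camera('wrist');W=cloud(p,np.eye(4))
for r in range(173,254,10): print(r,[np.round(W[r,c]*1000,1).tolist() for c in (278,320,366)])
```

```text
t 16.25 pos [0.4333 0.2168 0.2309] d cm [ 8.000e-02 -1.000e-02 -1.191e+01] rot [-0.02 -0.1  -0.01] F [-0.3  0.6 -2.5] gap 0.0134 qv 0.015
173 [[41.2, -23.3, 19.6], [41.1, -0.1, 20.1], [41.3, 25.2, 19.2]]
183 [[37.8, -22.2, 10.7], [38.0, -0.1, 9.9], [37.7, 24.2, 11.0]]
193 [[32.3, -22.4, 10.6], [32.4, -0.1, 10.3], [32.6, 24.2, 9.7]]
203 [[26.5, -22.7, 11.2], [28.2, -0.1, 6.2], [26.5, 24.8, 11.6]]
213 [[20.9, -22.9, 10.9], [26.0, -0.1, -3.2], [21.3, 24.8, 10.0]]
223 [[15.2, -23.2, 10.7], [26.1, -0.0, -16.8], [15.8, 24.9, 9.2]]
233 [[9.6, -23.3, 9.9], [26.0, 0.0, -27.7], [9.5, 25.3, 10.2]]
243 [[2.7, -23.8, 11.6], [25.7, 0.1, -36.8], [3.1, 25.7, 10.8]]
253 [[-3.5, -24.0, 11.5], [22.4, 0.1, -38.7], [-2.6, 25.8, 9.8]]
```

Emit:
{"fn": "send_rows", "kwargs": {
  "deltas": [
    [[0.1,0,-1.5,0,-0.1,0],[0.1,0,-4,0,-0.1,0],[0.1,0,-6.5,0,-0.1,0],[0.1,0,-8.5,0,-0.1,0],[0.1,0,-10,0,-0.1,0],[0.1,0,-11,0,-0.1,0],[0.1,0,-11.5,0,-0.1,0],[0.1,0,-11.6,0,-0.1,0],[0.1,0,-11.6,0,-0.1,0],[0.1,0,-11.6,0,-0.1,0]]
  ]
}}

```text
clock: 17.3
tcp_pos: [0.4353, 0.2171, 0.1161]
orientation: [0.001, 0.128, 0.992, 0.001]
wrist_force: [0.4, 0.2, -2.5]
finger_gap: 0.0134
```

Run:
```python
from h import *
delta((.4341,.2167,.1118),165.3)
s=get_state();T=tool(s);p=read_camera('wrist');save(p,'w8');W=cloud(p,T)
rect(W,'heater',(.3,.57),(.1,.33),(.056,.064))
def pl(Q):
    c=np.linalg.lstsq(np.c_[Q[:,:2]-Q[:,:2].mean(0),np.ones(len(Q))],Q[:,2],rcond=None)[0];return np.degrees(c[:2]),c[2]
for n in ['scene','top']:
    q=read_camera(n);save(q,n+'8');Wq=cloud(q)
    z=Wq[...,2]
    Q=rect(Wq,n+' head rim',(.37,.5),(.16,.28),(.096,.108))
    if Q is not None: print(pl(Q))
    rect(Wq,n+' heater',(.3,.57),(.1,.33),(.054,.066))
p2=read_camera('scene');cv2.imwrite('pics/crop8.png',cv2.resize(cv2.cvtColor(p2['img'][120:260,320:500],cv2.COLOR_RGB2BGR),None,fx=4,fy=4,interpolation=2))
```

```text
t 17.3 pos [0.4353 0.2171 0.1161] d cm [-0.12 -0.04 -0.43] rot [-0.08  0.12  0.03] F [ 0.4  0.2 -2.5] gap 0.0134 qv 0.002
heater [423.3 220. ] [140.9 149.7] 75.34 28487 [0.4008 0.2254 0.0602] zmed 0.0602
scene head rim [438.7 214.2] [57.9 79.1] 77.0 238 [0.4544 0.2166 0.1037] zmed 0.1042
(array([-1.31599869, -0.6773041 ]), np.float64(0.10367640579389419))
scene heater [433.9 214.8] [141.7 173.6] 74.99 1676 [0.4552 0.2186 0.0593] zmed 0.0593
top head rim [436.4 217.1] [54.2 80.2] 76.09 98 [0.4424 0.2013 0.105 ] zmed 0.1054
(array([-0.32030095,  2.97411448]), np.float64(0.10503893561183889))
top heater [435.1 217.2] [139.3 170.3] 75.41 1283 [0.44   0.1916 0.0606] zmed 0.0606
```

View pics/w8.png

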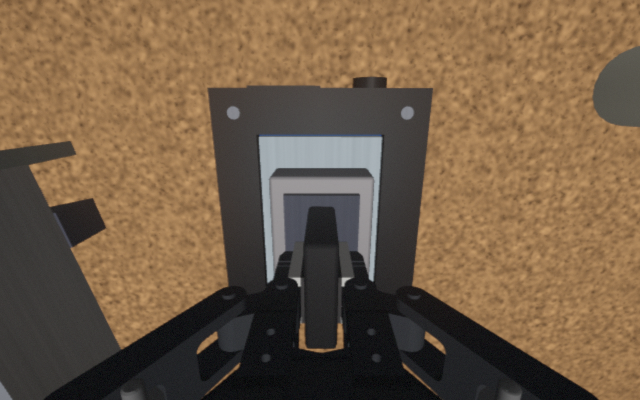

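View pics/crop8.png

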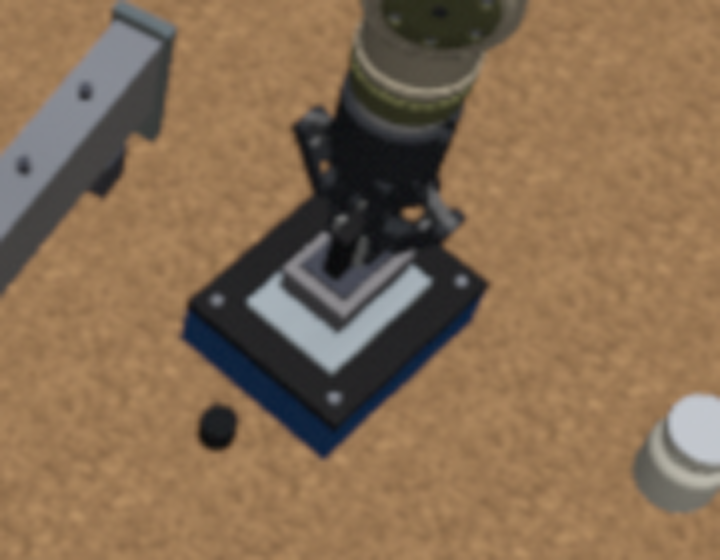

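Emit:
{"fn": "send_rows", "kwargs": {
  "deltas": [
    [[-0.1,-0.04,-0.2,-0.1,0.1,0],[-0.12,-0.04,-0.4,-0.1,0.1,0],[-0.12,-0.04,-0.43,-0.1,0.1,0],[-0.12,-0.04,-0.43,-0.1,0.1,0],[-0.12,-0.04,-0.43,-0.1,0.1,0]]
  ]
}}

```text
clock: 18.0
tcp_pos: [0.4335, 0.2165, 0.1109]
orientation: [-0.0, 0.128, 0.992, -0.001]
wrist_force: [-0.4, -0.8, -2.5]
finger_gap: 0.0132
```

Run:
```python
from h import *
delta((.4341,.2167,.1118),165.3)
s=get_state();T=tool(s);p=read_camera('wrist');save(p,'w9');W=cloud(p,np.eye(4));Ww=cloud(p,T)
# front edge & side edges of head in tool frame
fx=[];L=[];Rr=[]
for c in range(280,365,3):
    col=W[160:200,c];k=(col[:,2]>5)|((col[:,2]>.004)&(col[:,2]<.034))
    fx.append(np.r_[np.nanmax(col[(col[:,2]>.004)&(col[:,2]<.03),0]),c])
fx=np.array(fx)
for r in range(184,250,3):
    row=W[r,250:400];k=(row[:,2]>.006)&(row[:,2]<.016);q=row[k]
    a=q[np.argmin(q[:,1])];b=q[np.argmax(q[:,1])];L.append(a);Rr.append(b)
L=np.array(L);Rr=np.array(Rr)
for n,e in (('L',L),('R',Rr)):
    f=np.polyfit(e[:,0],e[:,1],1);print(n,'yaw deg',np.degrees(np.arctan(f[0])),'y mean mm',e[:,1].mean()*1000,'z',np.median(e[:,2])*1000)
print('front x mm',fx[:,0].mean()*1000)
# handle side yaw
print('plate gaps world-> tool frame')
h=Ww[...,2];m=(h>.056)&(h<.064)
# plate edges via colour: bright plate vs black frame
g=p['img'].astype(int).sum(2);pm=m&(g>330)
P=W[pm];print('plate tool x max',np.percentile(P[:,0],99.5)*1000,'y',np.percentile(P[:,1],[.5,99.5])*1000, 'z',np.median(P[:,2])*1000)
E=[]
for r in range(140,250,3):
    k=np.where(pm[r])[0]
    if len(k)>5: E.append(np.r_[W[r,k[0]][:2],W[r,k[-1]][:2]])
E=np.array(E);print('plate edge yaw',np.degrees(np.arctan(np.polyfit(E[:,0],E[:,1],1)[0])),np.degrees(np.arctan(np.polyfit(E[:,2],E[:,3],1)[0])),len(E),E[:,1].mean()*1000,E[:,3].mean()*1000)
```

```text
t 18.0 pos [0.4335 0.2165 0.1109] d cm [0.06 0.02 0.09] rot [ 0.05 -0.06  0.02] F [-0.4 -0.8 -2.5] gap 0.0132 qv 0.002
L yaw deg 0.2738581501398997 y mean mm -27.109839269443672 z 11.538209456357098
R yaw deg 0.20879843690126534 y mean mm 28.041918607300268 z 11.64984740330531
front x mm 41.49777920646019
plate gaps world-> tool frame
plate tool x max 73.55259315485418 y [-56.13547546  57.7841999 ] z 50.6531839022827
plate edge yaw -1.8927788163687387 -0.02736945829158488 37 -39.63637713231414 40.40106680034214
```

Emit:
{"fn": "send_rows", "kwargs": {
  "deltas": [
    [[0.05,0,0.1,0,0,0],[0.05,0,0.1,0,0,0],[0.05,0,0.1,0,0,0],[0.05,0,0.1,0,0,0],[0.05,0,0.1,0,0,0],[0.05,0,0.1,0,0,0]]
  ]
}}

```text
clock: 18.65
tcp_pos: [0.4339, 0.2165, 0.1119]
orientation: [-0.001, 0.128, 0.992, -0.001]
wrist_force: [0.8, 0.3, -2.7]
finger_gap: 0.0136
```

Run:
```python
from h import *
delta((.4341,.2167,.112),165.3)
s=get_state();T=tool(s);p=read_camera('wrist');save(p,'w10');W=cloud(p,np.eye(4));Ww=cloud(p,T)
for c in (300,320,340):
    col=p['img'][:,c].astype(int).sum(1);print(c,[(r,int(col[r]),np.round(W[r,c]*1000,1).tolist()) for r in range(120,145,2)][2:11:1])
m=(W[...,2]>.004)&(W[...,2]<.03);print('head front',np.nanpercentile(W[m][:,0],99.5)*1000)
delta((.4341,.2167,.112),165.3)
q=read_camera('scene');save(q,'scene10')
```

```text
t 18.65 pos [0.4339 0.2165 0.1119] d cm [0.02 0.02 0.01] rot [ 0.05 -0.06  0.02] F [ 0.8  0.3 -2.7] gap 0.0136 qv 0.002
300 [(124, 220, [65.8, -12.7, 50.3]), (126, 232, [64.5, -12.9, 52.3]), (128, 221, [63.3, -12.8, 51.4]), (130, 217, [62.1, -12.9, 51.4]), (132, 224, [60.7, -13.0, 53.0]), (134, 222, [59.5, -13.0, 52.2]), (136, 233, [58.3, -12.9, 51.5]), (138, 285, [56.3, -13.5, 59.9]), (140, 512, [56.0, -12.9, 49.8])]
320 [(124, 225, [65.8, -0.2, 51.1]), (126, 232, [64.5, -0.2, 51.7]), (128, 226, [63.2, -0.2, 52.2]), (130, 232, [62.0, -0.2, 52.1]), (132, 225, [60.7, -0.2, 53.2]), (134, 221, [59.5, -0.2, 52.6]), (136, 236, [58.3, -0.2, 52.1]), (138, 289, [56.2, -0.3, 60.3]), (140, 511, [55.9, -0.2, 51.3])]
340 [(124, 227, [65.8, 12.3, 51.0]), (126, 225, [64.5, 12.4, 51.3]), (128, 226, [63.3, 12.4, 51.7]), (130, 220, [62.1, 12.4, 51.7]), (132, 231, [60.8, 12.5, 52.2]), (134, 221, [59.7, 12.4, 50.1]), (136, 231, [58.3, 12.5, 51.8]), (138, 287, [56.1, 13.1, 61.6]), (140, 508, [55.8, 12.6, 51.8])]
head front 41.48208488928139
t 18.7 pos [0.434  0.2165 0.1119] d cm [0.01 0.02 0.01] rot [ 0.05 -0.06  0.02] F [-0.4 -0.2 -3.3] gap 0.0136 qv 0.001
```

View pics/w10.png

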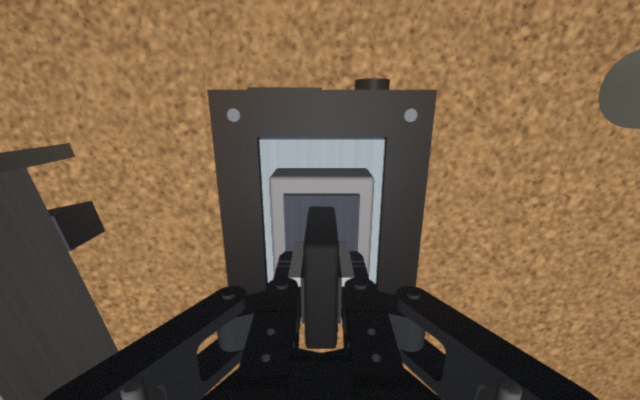

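View pics/scene10.png

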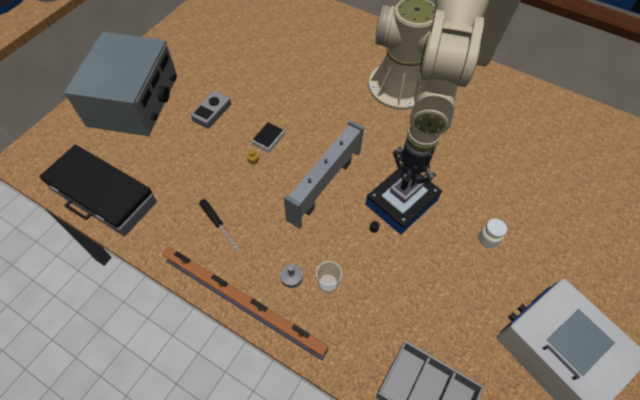

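```bash
python3 -c "
from h import *
print(hand_in())"
```

```text
the job is handed in; nothing more can be done
None
```

I pressed the plate flush, then carried the head over the duct and handed in at about 18.7 s with it held still over the plate.

**Plate:** I pushed at its middle with the shut fingers, up to 30 N. A camera look afterwards showed the plate and the frame both at 60.3 mm, with the plate tilted less than 0.1°.

**Carrying:** I gripped the handle at 50 N. The underside was about 195 mm up while crossing the duct, which is 130 mm high. I saw no force spike after any carrying move.

**Final hover:**

| Check | Result |
|---|---|
| Gap above the plate | about 15 mm (calculated: tool at 111.9 mm, head underside about 37 mm below it) |
| Centring | within about 1 mm both ways |
| Long sides parallel to the plate's | within about 0.3° |
| Tool tilt | under 0.1° |

**Checks that disagreed:**
- Plane fits of the head's top gave apparent tilts of up to 3° after the lift (wrist camera) and over the plate (scene and top cameras). In the wrist view the fit had caught the raised panel and the fingers. The wrist readings along the rim alone looked level to within the depth noise, so I trusted those.
- The scene camera put the head's centre up to 3 mm off compared with the wrist camera. It was taken about 1 mm before the last small corrections, and I used the wrist readings.

In the last picture the bystanders look to be where they started. I did not re-measure their positions.

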